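# Sweep small castings off a sorting board into the scale pan

## Task

Sweep the four small flat castings (coin, ring, square plaque, octagon) along the wooden sorting board and off its open end, so that all four drop into the steel weighing pan. Only push them with the fingertips, never pick anything up, and leave the two little figures standing among them on the board, and the bowl and bell beside it, upright where they are.

Things in the scene. Friction and masses are not known exactly. Their poses are not given: they have to be found in the camera images.
- board: Fixed wooden sorting board with a white laminate face, on cleats, 224 (own x) x 300 (own y) mm, its working surface 42 mm above the counter. Origin on the counter under its centre, z up. Rim strips 12 mm wide and 15 mm high (above the working surface) stand along both long sides and along the end at own +y, so the free surface runs from x = -100 to +100 mm and from y = -150 to +138 mm. The end at own -y has no rim: castings are swept towards own -y and fall off there.
- lip (a point): Middle of the board's open end edge: own x = 0, y = -150 mm of the board, at the height of the working surface. Axes as the board's.
- pan: Loose stainless steel pan of the scale (0.6 kg), a shallow tray 300 (own x) x 220 (own y) mm over its rim, 25 mm high, sides flaring outwards, inner floor 276 x 196 mm, 3 mm above the counter. It stands on the counter in front of the board's open end, its near edge tucked about 20 mm under the overhanging end (gap to the board's underside about 2 mm). Origin on the counter under its centre, z up, axes about parallel to the board's.
- coin: One of the four small flat castings to be swept. Origin at the centre of the underside, on the board's surface at the start, z up. Slides flat on the board; any yaw. Round brass coin, 32 mm across, 8 mm thick, with a raised edge and a square dark centre.
- ring: One of the four small flat castings to be swept. Origin at the centre of the underside, on the board's surface at the start, z up. Slides flat on the board; any yaw. Round bronze ring, 32 mm outside, 18 mm hole, 8 mm thick.
- plaque: One of the four small flat castings to be swept. Origin at the centre of the underside, on the board's surface at the start, z up. Slides flat on the board; any yaw. Square brass plaque, 27 x 27 mm, 9 mm thick.
- octagon: One of the four small flat castings to be swept. Origin at the centre of the underside, on the board's surface at the start, z up. Slides flat on the board; any yaw. Bronze octagon, 30 mm across its flats, 8 mm thick, with a round brass spot in the middle.
- pagoda: Little bronze pagoda figure, 24 x 24 mm foot, 41 mm high, 0.12 kg, standing loose on the board near its long middle line. Stays where it is. Origin at the centre of its underside, z up.
- censer: Little brass three-legged incense burner figure, 26 mm across, 39 mm high, 0.12 kg, standing loose on the board near its long middle line. Stays where it is. Origin at the centre of its underside, z up.
- bowl: Brass bowl, 96 mm across, 42 mm high, on the counter beyond the pan. Stays where it is. Origin at the centre of its underside, z up.
- bell: Brass hand bell, 54 mm across, 58 mm high, on the counter behind the board's closed end. Stays where it is. Origin at the centre of its underside, z up.
Things that resemble listed ones, but are neither listed nor needed, are in the scene too. Leave any green or turquoise look-alike of the bowl alone.

How it is judged:
By the outcome, as a careful person would: the job done as asked, in the order asked, and still so for the second after the job is handed in, with the robot touching nothing.
It also fails if it takes over 58 s, if anything falls off the work surface, if the arm or the gripper's body presses on something with over 40 N, if the wrist force passes 120 N, or if a joint passes its speed limit or range.

## Robot

A 6-joint arm with a two-finger parallel gripper is mounted at the origin on the work surface. World frame = base frame: x ahead of the robot, y to its left, z up, the work surface at z = 0. Lengths are in m, angles in rad, forces in N, time in s.
With the tool pointing down it reaches from about 0.4 to 0.825 m from the base axis. Payload 7 kg.
Tool frame: the origin (TCP) lies on the front face of the gripper's body, between the roots of the fingers; the fingertips stand 66 mm ahead of it and the grasp point (between the pads) lies 47 mm ahead of it (tcp_to_tips is the distance from the TCP to the fingertips, in m); z points along the fingers, x is the direction in which the jaws open and shut, and the axes are right-handed (so a half turn about z gives the same grasp; the last joint's range is limited). The gripper opens to 88 mm and grips with 3 to 60 N. Pads are 19 mm wide; open, the fingers measure 130 mm over their backs; the gripper's body (78 mm by 193 mm) begins 47 mm behind the grasp point.
Start: joints at [1.395, 0.359, 0.012, 0, -1.224, -0.288], TCP at [0.302, 0.604, 0.292] pointing down, gripper open.
Joint ranges: [-3.07, 3.07], [-1.43, 2.12], [-1.02, 1.25], [-3.03, 1.67], [-3.05, -0], [-3.03, 3.03]. Speed limits (rad/s): [2.39, 2.39, 3.01, 3.14, 3.14, 3.14].

## Interface

Orientations are given as a rotation vector (axis times angle).
In Python, from plant import sense, snapshot, job_done, tcp_to_tips gives the robot as it stands.
- The arm moves only by the tool carry_out, never from a script. Its argument "targets" is a list of rows, each a list of 5 numbers: the opening, from -1 (shut) to 1 (fully open), so that 0 is half open, then the shift along the tool's x, y, z in cm, then the turn about the tool's z in rad. A call has 1 to 12 rows; each row is the pose to reach, as a shift and turn from the pose commanded when the call began, along the tool's axes at that moment; what a row does not reach only later rows make up. A row lasts 1/12 s, in which the tool goes at most 41.7 mm and 7.16 degrees, less where a joint would pass 70% of its speed; a pose out of reach is approached as far as the arm can. A call with a gripper value outside its range is refused whole. The fingers move at their own pace and stop on an object; the grip force is fixed at half the most. Time passes only in rows, so rows that repeat a pose let the fingers close. It gives the time, the measured TCP pose, the force and the opening at its end, in the units of the state.
- sense(): the state, without advancing time (a new reading comes with each control period).
- snapshot(name): name is "scene" or "side" or "wrist"; returns a dict with "image" (384x512x3 uint8, red, green, blue), "fov_y" (degrees; the focal length in pixels is half the picture's height over the tangent of half this angle, whatever the lens; pixels are square), "cx", "cy" (the principal point, pixels), "cam_to_world" (4x4, takes a point from camera to world coordinates). Camera axes: x right, y down, z forward; pixel columns grow to the right and rows downward; lengths in m; the calibration is good to about 2 mm. A picture is of the moment at which its call begins. There is no depth.
- job_done(): hands the job in, once; it reports no verdict.
The state is a dict: "clock": time; "joints": joint angles; "qd": joint speeds; "joint_efforts": joint torques, N m; "position": TCP position; "eef_rot": TCP orientation; "force": force on the tool from outside, world axes, zero at the start; "moment": the same for the moment, N m; "opening": finger opening in m.
Only numpy, scipy, OpenCV 4.12 (cv2) and the standard library are available. Lean on these libraries where they do the work, as an engineer would, in place of code of your own. Each camera call takes 0.05 s, during which the arm holds its last target.

## Working session

There is one attempt and no reset: what is moved stays moved. The work goes in short steps, Python scripts to look and compute and a tool call to move; the robot and the scene stay as the last step left them, time stands still between calls to the robot, and variables do not carry over. Pictures are saved under pics/ and viewed, and the job is handed in when it is done.

Besides the shell and the picture viewer there is one more tool, called by a JSON object that holds its "name" and its "arguments", one argument or row to a line. carry_out: Moves the arm, as the interface text tells. Its arguments: {"type":"object","properties":{"targets":{"type":"array","items":{"type":"array","items":{"type":"number"}}}},"required":["targets"]}

```bash
ls; mkdir -p pics
cat > h.py <<'E'
import numpy as np, cv2, pickle
from plant import sense, snapshot, job_done, tcp_to_tips
def snap(n,f):
    s=snapshot(n); pickle.dump(s,open(f'pics/{f}.pkl','wb')); cv2.imwrite(f'pics/{f}.png',s['image'][:,:,::-1]); return s
def load(f): return pickle.load(open(f'pics/{f}.pkl','rb'))
def K(s):
    f=s['image'].shape[0]/2/np.tan(np.radians(s['fov_y'])/2); return f,s['cx'],s['cy']
def ray(s,u,v,z):
    f,cx,cy=K(s); T=np.array(s['cam_to_world']); d=T[:3,:3]@np.array([(u-cx)/f,(v-cy)/f,1]); o=T[:3,3]
    return o+d*(z-o[2])/d[2]
def proj(s,p):
    f,cx,cy=K(s); T=np.array(s['cam_to_world']); c=T[:3,:3].T@(np.array(p)-T[:3,3]); return np.array([f*c[0]/c[2]+cx,f*c[1]/c[2]+cy])
E
python3 - <<'E'
from h import *
for n in ['scene','side','wrist']:
    s=snap(n,n+'0'); print(n,s['fov_y'],s['cx'],s['cy'],np.round(s['cam_to_world'],3).tolist())
print(sense()); print(tcp_to_tips)
E
```

```text
pics
scene 53.473739401644366 254.99801157016424 189.4049944298064 [[-0.662, 0.628, -0.409, 1.049], [0.749, 0.554, -0.362, 0.316], [-0.0, -0.547, -0.837, 1.066], [0.0, 0.0, 0.0, 1.0]]
side 47.49456261729089 253.42399218405862 190.9048493779871 [[0.649, -0.449, 0.613, -0.288], [-0.76, -0.358, 0.542, -0.863], [-0.024, -0.818, -0.574, 0.861], [0.0, 0.0, 0.0, 1.0]]
wrist 58.20771739864948 255.78619857327385 195.9135410524875 [[-0.447, -0.854, -0.267, 0.376], [-0.895, 0.427, 0.132, 0.568], [0.001, 0.298, -0.955, 0.385], [0.0, 0.0, 0.0, 1.0]]
{'clock': 0.15, 'joints': array([ 1.39507511e+00,  3.59244979e-01,  1.12876278e-02, -2.76469875e-04,
       -1.22410198e+00, -2.88130258e-01]), 'qd': array([-0.00044912, -0.00077908,  0.00352639,  0.00131087, -0.0003525 ,
        0.00097761]), 'joint_efforts': array([-1.28342053e-03, -5.83272815e+01,  2.93290097e+01,  7.00125173e+00,
        8.83933157e-03, -9.80806203e-05]), 'position': array([0.30185765, 0.60342946, 0.29142726]), 'eef_rot': array([ 1.65069052e+00, -2.67176337e+00,  1.20696580e-03]), 'force': array([0.88847242, 0.45354737, 0.29358722]), 'moment': array([-0.05903213,  0.00138836, -0.01963294]), 'opening': 0.08785273923010316}
0.0656
```

View pics/scene0.png

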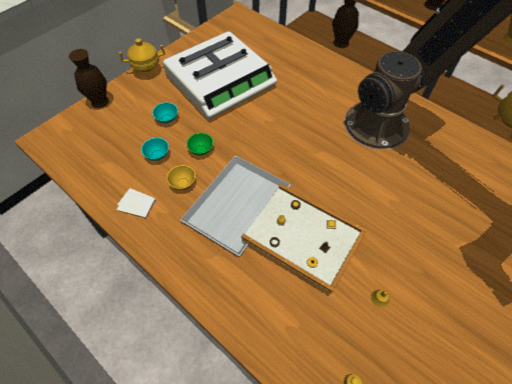

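View pics/side0.png

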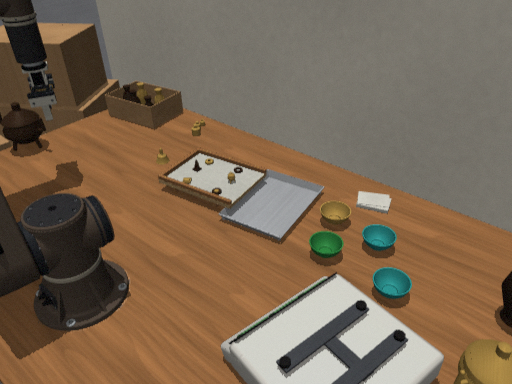

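View pics/wrist0.png

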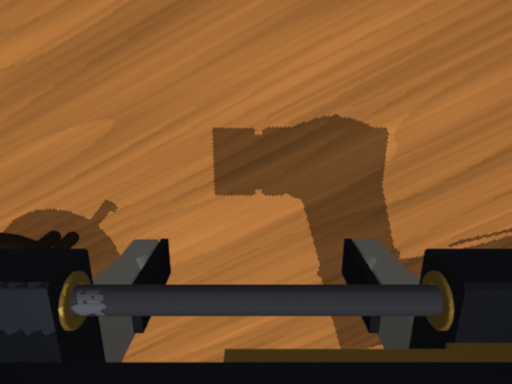

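Run:
```python
from h import *
a=load('scene0')['image'][150:300,175:375]; b=load('side0')['image'][140:250,150:340]
cv2.imwrite('pics/a.png',cv2.resize(a,None,fx=4,fy=4,interpolation=cv2.INTER_CUBIC)[:,:,::-1])
cv2.imwrite('pics/b.png',cv2.resize(b,None,fx=4,fy=4,interpolation=cv2.INTER_CUBIC)[:,:,::-1])
```

```text
(no output)
```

View pics/a.png

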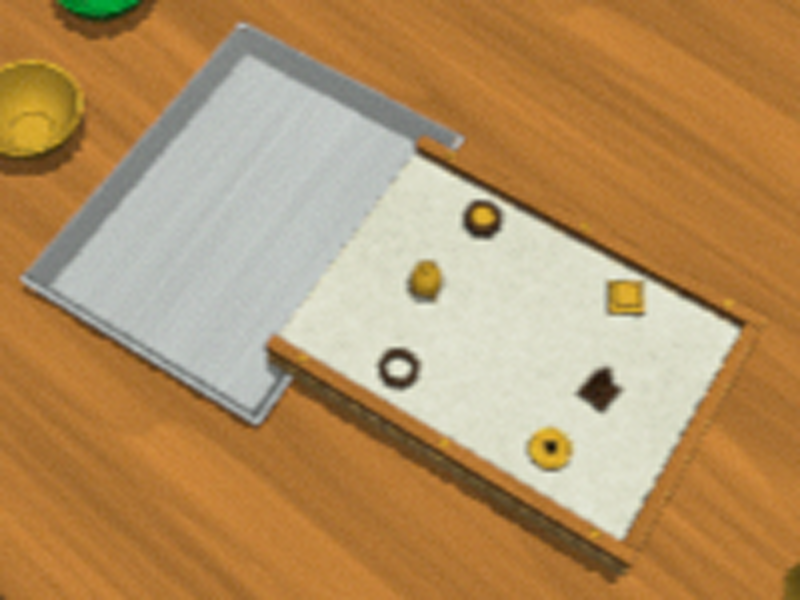

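View pics/b.png

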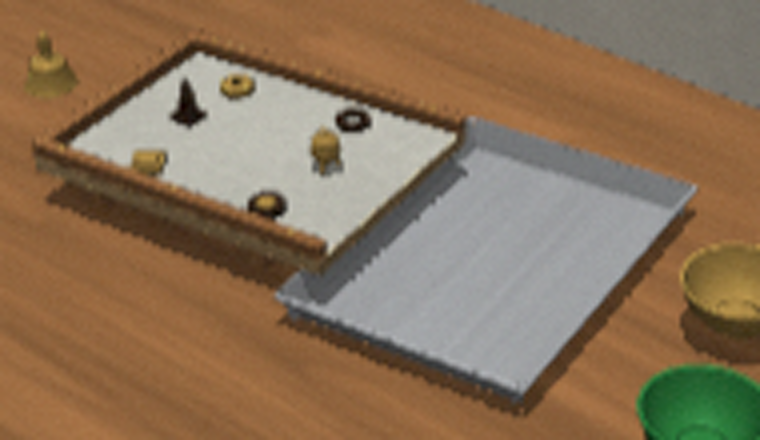

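```bash
cat > m.py <<'E'
from h import *
from scipy.optimize import least_squares
S=load('scene0'); D=load('side0')
def A(x,y): return 175+(x+.5)/4-.5,150+(y+.5)/4-.5
def B(x,y): return 150+(x+.5)/4-.5,140+(y+.5)/4-.5
obs=[(S,A(418,142),(-112,-150,57)),(S,A(272,343),(112,-150,57)),(S,A(630,556),(112,150,57)),(S,A(762,322),(-112,150,57)),
(S,A(277,338),(100,-150,42)),
(D,B(327,243),(-112,-150,57)),(D,B(36,145),(-112,150,57)),(D,B(195,42),(112,150,57)),(D,B(467,122),(112,-150,57)),(D,B(325,268),(-112,-150,42))]
def loc(p,q):
    c,s=np.cos(p[2]),np.sin(p[2]); return np.array([p[0]+c*q[0]/1e3-s*q[1]/1e3,p[1]+s*q[0]/1e3+c*q[1]/1e3,q[2]/1e3])
def r(p): return np.concatenate([proj(s,loc(p,q))-o for s,o,q in obs])
best=min((least_squares(r,[.5,.6,a],loss='soft_l1') for a in np.arange(-3,3.1,.5)),key=lambda k:k.cost)
p=best.x
if __name__=='__main__':
    print(p,np.degrees(p[2])); print(np.round(r(p).reshape(-1,2),1).tolist())
    def inv(w):
        d=w[:2]-p[:2]; c,s=np.cos(p[2]),np.sin(p[2]); return np.round(1e3*np.array([c*d[0]+s*d[1],-s*d[0]+c*d[1]]))
    for n,a,b,z in [('ring',(399,369),(353,121),48),('coin',(550,450),(237,86),48),('oct',(483,219),(267,205),48),('plq',(627,297),(150,162),48),('pagodafoot',(600,395),(188,118),44),('censer',(425,280),(325,150),60)]:
        print(n,inv(ray(S,*A(*a),z/1e3)),inv(ray(D,*B(*b),z/1e3)))
    for n,u in [('pan',(243,25)),('pan',(25,280)),('pan',(256,420)),('pan',(460,142))]:
        print(n,inv(ray(S,*A(*u),.025)))
E
python3 m.py
```

```text
[0.57149603 0.08301645 0.15518638] 8.891524765640257
[[-0.5, -3.2], [-3.0, -0.3], [-0.2, 0.5], [0.4, -3.3], [-1.8, 0.2], [-1.2, 0.6], [-1.1, -0.8], [-0.7, -3.3], [0.1, -2.5], [-0.4, -1.8]]
ring [ 72. -55.] [ 63. -63.]
coin [68. 68.] [61. 61.]
oct [-73. -66.] [-79. -72.]
plq [-71.  59.] [-76.  51.]
pagodafoot [ 9. 78.] [ 0. 70.]
censer [  4. -74.] [ -2. -79.]
pan [-145. -341.]
pan [ 153. -343.]
pan [ 154. -127.]
pan [-140. -123.]
```

```bash
cat >> h.py <<'E'
from scipy.spatial.transform import Rotation as R
def goto(pos,yaw=None):
    """shift in cm along tool axes to reach world tcp pos; turn making tool x along world angle yaw"""
    s=sense(); Rm=R.from_rotvec(s['eef_rot']).as_matrix(); d=Rm.T@(np.array(pos)-s['position'])*100
    out=[np.round(d,2).tolist()]
    if yaw is not None:
        v=Rm.T@np.array([np.cos(yaw),np.sin(yaw),0]); a=np.arctan2(v[1],v[0]); out.append(['turn',round(a,4)])
    return out
E
python3 - <<'E'
from h import *
s=sense(); print(R.from_rotvec(s['eef_rot']).as_matrix().round(3).tolist())
print(goto([.48,.09,.36],.155),goto([.48,.09,.36],.155+np.pi))
for n in ['scene0','side0']:
  pass
E
```

```text
[[-0.447, -0.894, -0.0], [-0.894, 0.447, -0.001], [0.001, -0.0, -1.0]]
[[37.95, -38.91, -6.8], ['turn', np.float64(-2.1897)]] [[37.95, -38.91, -6.8], ['turn', np.float64(0.9519)]]
```

Run:
```python
from h import *
print(goto([.568,.103,.38],.155+np.pi))
```

```text
[[32.86, -46.2, -8.81], ['turn', np.float64(0.9519)]]
```

{"name": "carry_out", "arguments": {
  "targets": [
    [-0.6,2.3,-3.3,-1,0.08],
    [-0.6,4.6,-6.6,-2,0.16],
    [-0.6,6.9,-9.9,-3,0.24],
    [-0.6,9.2,-13.2,-4,0.32],
    [-0.6,11.5,-16.5,-5,0.4],
    [-0.6,13.8,-19.8,-6,0.48],
    [-0.6,16.1,-23.1,-7,0.56],
    [-0.6,18.4,-26.4,-8,0.64],
    [-0.6,20.7,-29.7,-8.8,0.72],
    [-0.6,23,-33,-8.8,0.8],
    [-0.6,25.3,-36.3,-8.8,0.88],
    [-0.6,27.6,-39.6,-8.8,0.952]
  ]
}}

```text
clock: 1.15
position: [0.533, 0.1778, 0.3804]
eef_rot: [-0.237, 3.132, 0.001]
force: [0.7, 0.4, 0.3]
opening: 0.0189
```

Run:
```python
from h import *
print(goto([.568,.103,.38],.155+np.pi),sense())
```

```text
[[-2.33, -7.92, 0.04], ['turn', np.float64(-0.0038)]] {'clock': 1.15, 'joints': array([ 6.70198336e-01,  1.26553317e-01, -9.68012394e-02, -1.51850674e-04,
       -1.34691524e+00, -5.18930608e-01]), 'qd': array([-0.89880471,  0.13157768,  0.14179288,  0.00192968, -0.01397308,
        0.04699968]), 'joint_efforts': array([  5.19273028, -43.78736258,  29.48157191,   7.19444633,
        -0.12823886,  -0.22113253]), 'position': array([0.53303504, 0.1777934 , 0.38043117]), 'eef_rot': array([-2.37304881e-01,  3.13226293e+00,  6.55886791e-04]), 'force': array([0.74736534, 0.39686757, 0.28783901]), 'moment': array([ 0.15340578, -0.13087267,  0.03530346]), 'opening': 0.018942513873148725}
```

{"name": "carry_out", "arguments": {
  "targets": [
    [-0.6,-1.2,-4,0,0],
    [-0.6,-2.3,-8,0,0],
    [-0.6,-2.3,-8,0,0],
    [-0.6,-2.3,-8,0,0],
    [-0.6,-2.3,-8,0,0]
  ]
}}

```text
clock: 1.57
position: [0.5676, 0.1039, 0.3798]
eef_rot: [0.241, -3.132, -0.0]
force: [-0.3, 1.0, 0.3]
opening: 0.0178
```

Run:
```python
from h import *
s=snap('wrist','w1'); print(sense()['position'],sense()['opening'])
cv2.imwrite('pics/w1b.png',cv2.resize(s['image'],(800,600),interpolation=cv2.INTER_CUBIC)[:,:,::-1])
```

```text
[0.56748002 0.10462984 0.37996516] 0.017400175384392088
```

View pics/w1b.png

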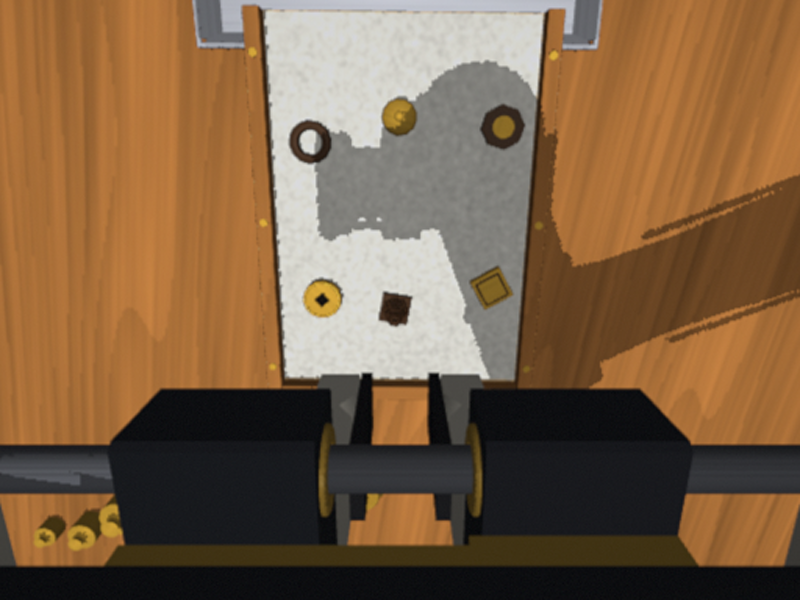

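```bash
cat > m2.py <<'E'
from h import *
from scipy.optimize import least_squares
W=load('w1'); k=1.5625
def C(x,y): return (x+.5)/k-.5,(y+.5)/k-.5
obs=[(C(265,10),(100,-150,42)),(C(546,12),(-100,-150,42)),(C(284,380),(100,138,42)),(C(516,380),(-100,138,42)),(C(243,5),(112,-150,57)),(C(565,9),(-112,-150,57))]
def loc(p,q):
    c,s=np.cos(p[2]),np.sin(p[2]); return np.array([p[0]+c*q[0]/1e3-s*q[1]/1e3,p[1]+s*q[0]/1e3+c*q[1]/1e3,q[2]/1e3])
r=lambda p: np.concatenate([proj(W,loc(p,q))-o for o,q in obs])
b=least_squares(r,[.57,.083,.155],loss='soft_l1'); p=b.x
def inv(w):
    d=w[:2]-p[:2]; c,s=np.cos(p[2]),np.sin(p[2]); return np.round(1e3*np.array([c*d[0]+s*d[1],-s*d[0]+c*d[1]]),1)
if __name__=='__main__':
    print(p,np.degrees(p[2]),np.round(r(p).reshape(-1,2),1).tolist())
    for n,u,z in [('ring',(310,142),50),('coin',(322,298),50),('oct',(502,127),50),('plq',(491,286),51),('pagL',(380,310),44),('pagR',(411,310),44),('cenL',(382,117),65),('cenR',(417,117),65)]: print(n,inv(ray(W,*C(*u),z/1e3)))
    s=sense(); print('tcp',inv(s['position']),s['position'][2],goto(s['position'],p[2]+np.pi))
E
python3 m2.py
```

```text
[0.56949268 0.08725311 0.1451419 ] 8.316018424508012 [[0.0, 0.1], [-1.1, 0.7], [1.6, -1.1], [-0.7, 0.1], [-0.4, 0.0], [1.4, -0.3]]
ring [ 70.2 -60.1]
coin [65.3 62.1]
oct [-73.3 -72.1]
plq [-72.3  50.3]
pagL [18.  73.9]
pagR [-7.9 73.6]
cenL [ 15.6 -77.8]
cenR [ -9.4 -78.1]
tcp [ 0.5 17.5] 0.3799651642174916 [[0.0, 0.0, 0.0], ['turn', np.float64(0.01)]]
```

{"name": "carry_out", "arguments": {
  "targets": [
    [-0.73,2.3,-1.9,1,0.007],
    [-0.73,4.6,-3.8,3,0.007],
    [-0.73,6.95,-5.85,5,0.007],
    [-0.73,6.95,-5.85,9,0.007],
    [-0.73,6.95,-5.85,13,0.007],
    [-0.73,6.95,-5.85,17,0.007],
    [-0.73,6.95,-5.85,20,0.007],
    [-0.73,6.95,-5.85,22.5,0.007],
    [-0.73,6.95,-5.85,24,0.007],
    [-0.73,6.95,-5.85,24,0.007],
    [-0.73,6.95,-5.85,24,0.007]
  ]
}}

```text
clock: 2.53
position: [0.5078, 0.0367, 0.14]
eef_rot: [0.236, -3.131, 0.001]
force: [0.2, -0.3, 0.5]
opening: 0.0116
```

```bash
cat >> m2.py <<'E'
def st(): 
    s=sense(); print('tcp',inv(s['position']),'tipz',round(1e3*(s['position'][2]-.0656),1),'yawerr',goto(s['position'],p[2]+np.pi)[1],'open',s['opening'],'t',s['clock'],'F',s['force'].round(1))
E
python3 - <<'E'
from m2 import *
st(); s=snap('wrist','w2')
cv2.imwrite('pics/w2b.png',cv2.resize(s['image'],(800,600),interpolation=cv2.INTER_CUBIC)[:,:,::-1])
E
```

```text
tcp [-68.3 -41.1] tipz 74.4 yawerr ['turn', np.float64(0.0051)] open 0.01163308120749793 t 2.5333 F [ 0.2 -0.3  0.5]
```

View pics/w2b.png

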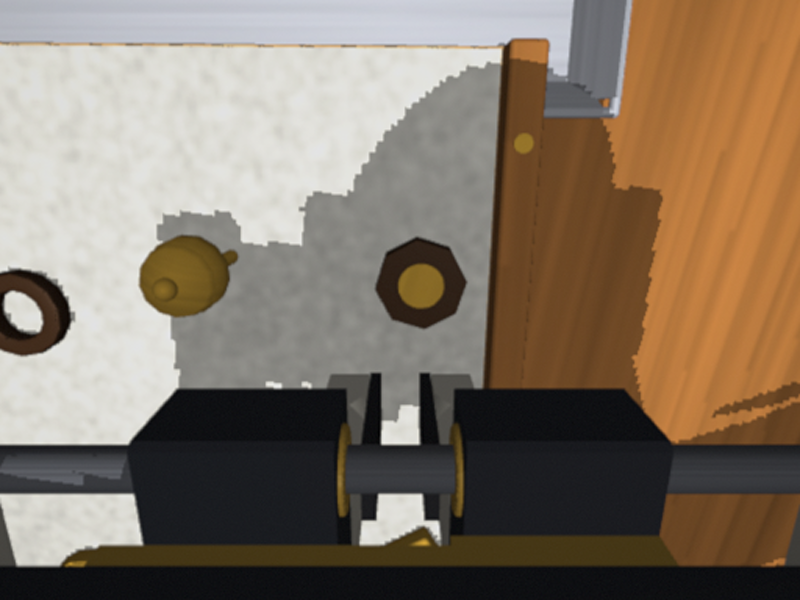

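Run:
```python
from m2 import *
W=load('w2')
for n,u,z in [('oct',(421,283),50),('edgeR',(505,47),42),('edgeL',(0,43),42),('rimR',(548,40),57),('rimin',(498,200),57),('ring',(22,312),50),('cenc',(183,275),60)]: print(n,inv(ray(W,*C(*u),z/1e3)))
```

```text
oct [-74.3 -72.9]
edgeR [-100.5 -149.9]
edgeL [  62.7 -150.1]
rimR [-110.5 -149.6]
rimin [ -98.4 -102.6]
ring [ 68.2 -61.4]
cenc [  5.  -77.8]
```

{"name": "carry_out", "arguments": {
  "targets": [
    [-0.73,0.1,0,1.5,0],
    [-0.73,0.1,0,2.9,0],
    [-0.73,0.1,0,2.9,0],
    [-0.73,0.1,-1,2.9,0],
    [-0.73,0.1,-2,2.9,0],
    [-0.73,0.1,-3.2,2.9,0],
    [-0.73,0.1,-4.4,2.9,0],
    [-0.73,0.1,-5.6,2.9,0]
  ]
}}

```text
clock: 3.25
position: [0.5159, -0.0213, 0.1119]
eef_rot: [-0.232, 3.132, 0.0]
force: [0.6, -0.1, -0.3]
opening: 0.012
```

Run:
```python
from m2 import *
st(); s=snap('wrist','w3')
cv2.imwrite('pics/w3b.png',s['image'][:,:,::-1])
```

```text
tcp [-68.8 -99.6] tipz 46.3 yawerr ['turn', np.float64(0.0025)] open 0.01201834376279688 t 3.25 F [ 0.6 -0.1 -0.3]
```

View pics/w3b.png

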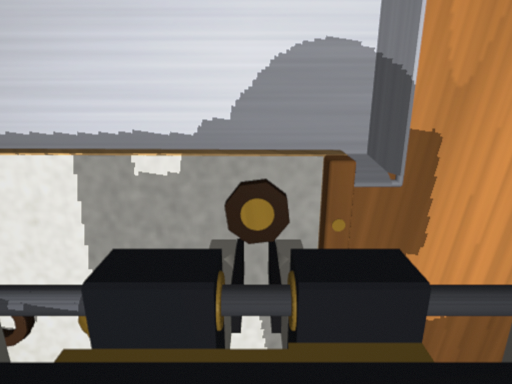

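{"name": "carry_out", "arguments": {
  "targets": [
    [-0.73,0,-1.2,0.1,0],
    [-0.73,0,-2.4,0.1,0],
    [-0.73,0,-3.6,0.1,0],
    [-0.73,0,-4.8,0.1,0],
    [-0.73,0,-6,0.1,0],
    [-0.73,0,-7.2,0.1,0],
    [-0.73,0,-7.2,0.1,0],
    [-0.73,0,-7.2,0.1,0]
  ]
}}

```text
clock: 3.97
position: [0.5259, -0.0921, 0.11]
eef_rot: [0.23, -3.133, 0.0]
force: [0.9, 0.1, -0.6]
opening: 0.0115
```

Run:
```python
from m2 import *
st(); s=snap('wrist','w4')
cv2.imwrite('pics/w4b.png',s['image'][:,:,::-1])
```

```text
tcp [ -69.  -171.1] tipz 44.4 yawerr ['turn', np.float64(0.0012)] open 0.011484441820602433 t 3.9667 F [ 0.9  0.1 -0.6]
```

View pics/w4b.png

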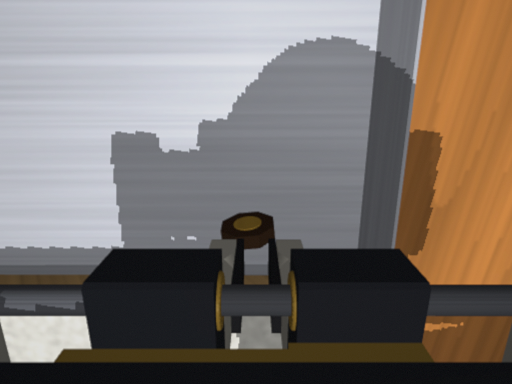

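{"name": "carry_out", "arguments": {
  "targets": [
    [-0.73,0,0,-1.5,0],
    [-0.73,0,0,-4,0],
    [-0.73,0,0.5,-5,0],
    [-0.73,0,2,-5,0]
  ]
}}

```text
clock: 4.35
position: [0.5246, -0.0713, 0.1628]
eef_rot: [-0.232, 3.128, 0.0]
force: [1.1, 1.3, -0.3]
opening: 0.0121
```

Run:
```python
from m2 import *
st(); s=snap('wrist','w5')
cv2.imwrite('pics/w5b.png',s['image'][:,:,::-1])
```

```text
tcp [ -67.4 -150.4] tipz 97.2 yawerr ['turn', np.float64(0.0027)] open 0.012118340944958358 t 4.35 F [ 1.1  1.3 -0.3]
```

View pics/w5b.png

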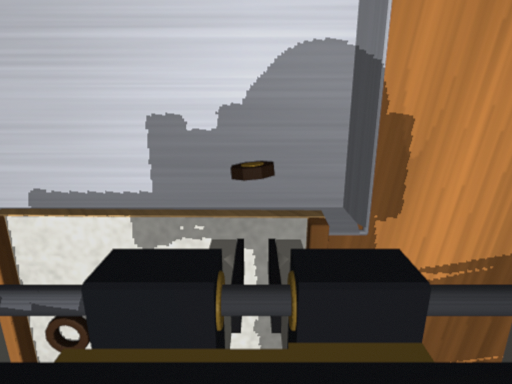

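{"name": "carry_out", "arguments": {
  "targets": [
    [-0.73,0.1,4,0,0],
    [-0.73,0.1,8,0,0],
    [-0.73,0.1,12,0,0],
    [-0.73,0.1,16,0,0],
    [-0.73,0.1,20,0,0],
    [-0.73,0.1,22.5,0,0],
    [-0.73,0.1,23.6,0,0],
    [-0.73,0.1,23.6,0,0],
    [-0.73,0.1,23.6,0,0]
  ]
}}

```text
clock: 5.15
position: [0.4868, 0.1623, 0.1599]
eef_rot: [0.235, -3.132, 0.0]
force: [-1.0, -0.3, -0.7]
opening: 0.0115
```

Run:
```python
from m2 import *
st(); s=snap('wrist','w6'); a=snap('scene','s6')['image'][150:300,175:375]; b=snap('side','d6')['image'][140:250,150:340]
cv2.imwrite('pics/w6b.png',s['image'][:,:,::-1])
z=lambda i:cv2.resize(i,(400,300),interpolation=cv2.INTER_CUBIC)[:,:,::-1]
cv2.imwrite('pics/c6.png',np.hstack([z(a),z(b)]))
```

```text
tcp [-71.   86.3] tipz 94.3 yawerr ['turn', np.float64(0.0047)] open 0.011461977178349628 t 5.15 F [-1.  -0.3 -0.7]
```

View pics/w6b.png

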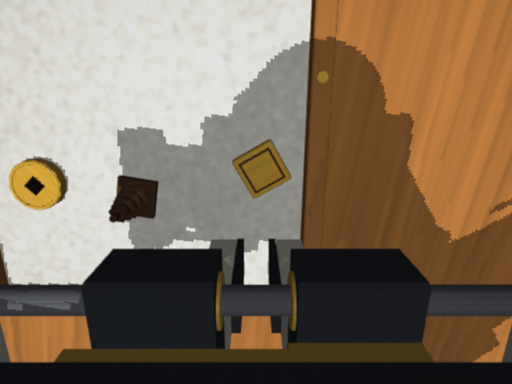

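View pics/c6.png

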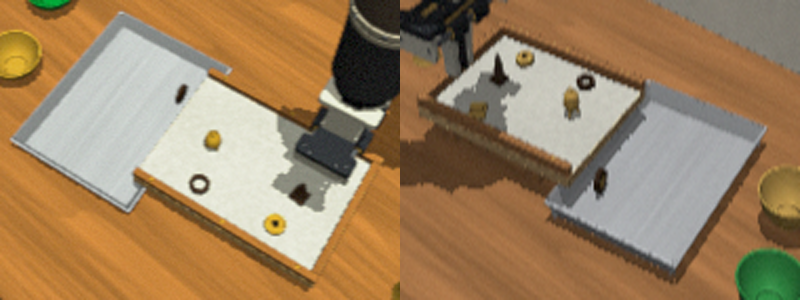

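{"name": "carry_out", "arguments": {
  "targets": [
    [-0.73,-0.15,0,2,0],
    [-0.73,-0.15,0,4,0],
    [-0.73,-0.15,0,4.95,0],
    [-0.73,-0.15,0,4.95,0],
    [-0.73,-0.15,-1,4.95,0],
    [-0.73,-0.15,-2.2,4.95,0],
    [-0.73,-0.15,-3.6,4.95,0],
    [-0.73,-0.15,-5,4.95,0],
    [-0.73,-0.15,-6.5,4.95,0],
    [-0.73,-0.15,-8,4.95,0],
    [-0.73,-0.15,-9.5,4.95,0],
    [-0.73,-0.15,-11,4.95,0]
  ]
}}

```text
clock: 6.3
position: [0.5052, 0.0517, 0.1116]
eef_rot: [-0.231, 3.132, 0.001]
force: [0.9, -0.0, 0.2]
opening: 0.0118
```

Run:
```python
from m2 import *
st(); s=snap('wrist','w7')
cv2.imwrite('pics/w7b.png',s['image'][:,:,::-1])
```

```text
tcp [-68.8 -25.9] tipz 46.0 yawerr ['turn', np.float64(0.0023)] open 0.011766326068641413 t 6.3 F [ 0.9 -0.   0.2]
```

View pics/w7b.png

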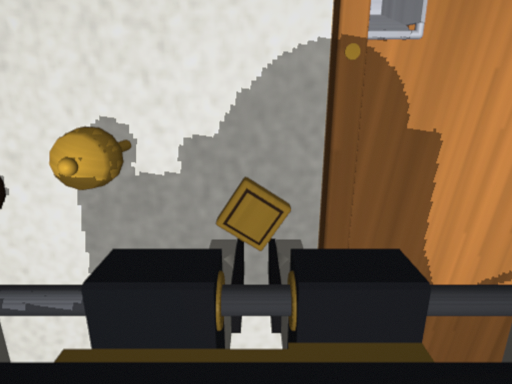

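{"name": "carry_out", "arguments": {
  "targets": [
    [-0.73,0,-1.3,0.1,0],
    [-0.73,0,-2.7,0.1,0],
    [-0.73,0,-4.2,0.1,0],
    [-0.73,0,-5.8,0.1,0],
    [-0.73,0,-7.6,0.1,0],
    [-0.73,0,-9.6,0.1,0],
    [-0.73,0,-11.7,0.1,0],
    [-0.73,0,-13.8,0.1,0],
    [-0.73,0,-14.5,0.1,0],
    [-0.73,0,-14.5,-1,0],
    [-0.73,0,-14.5,-4,0],
    [-0.73,0,-14.5,-5,0]
  ]
}}

```text
clock: 7.35
position: [0.5273, -0.0908, 0.164]
eef_rot: [-0.231, 3.13, -0.001]
force: [1.4, 1.5, 0.1]
opening: 0.0119
```

Run:
```python
from m2 import *
st(); s=snap('wrist','w8'); a=snap('scene','s8')['image'][150:300,175:375]; b=snap('side','d8')['image'][140:250,150:340]
cv2.imwrite('pics/w8b.png',s['image'][:,:,::-1])
z=lambda i:cv2.resize(i,(400,300),interpolation=cv2.INTER_CUBIC)[:,:,::-1]
cv2.imwrite('pics/c8.png',np.hstack([z(a),z(b)]))
```

```text
tcp [ -67.5 -170.1] tipz 98.4 yawerr ['turn', np.float64(0.0024)] open 0.01189571957468081 t 7.35 F [1.4 1.5 0.1]
```

View pics/w8b.png

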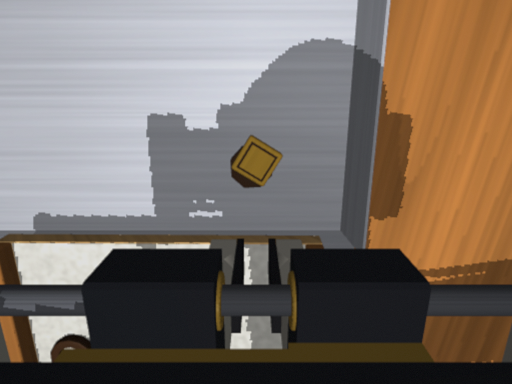

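View pics/c8.png

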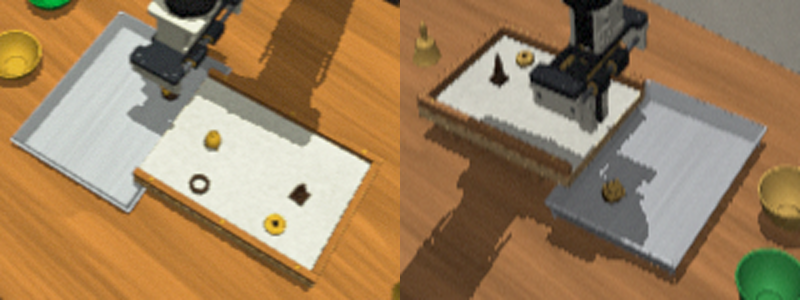

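{"name": "carry_out", "arguments": {
  "targets": [
    [-0.73,0,0,-2,0],
    [-0.73,-2.3,2.5,-2,0],
    [-0.73,-4.9,5.2,-2,0],
    [-0.73,-7.6,8,-2,0],
    [-0.73,-10.3,10.8,-2,0],
    [-0.73,-12.5,13.2,-2,0],
    [-0.73,-13.5,14.1,-1,0],
    [-0.73,-13.5,14.1,0,0],
    [-0.73,-13.5,14.1,0,0],
    [-0.73,-13.5,14.1,0,0]
  ]
}}

```text
clock: 8.33
position: [0.6376, 0.0684, 0.159]
eef_rot: [0.231, -3.13, 0.001]
force: [-0.6, -0.6, -0.1]
opening: 0.012
```

Run:
```python
from m2 import *
st(); s=snap('wrist','w9')
cv2.imwrite('pics/w9b.png',s['image'][:,:,::-1])
```

```text
tcp [ 64.7 -28.5] tipz 93.4 yawerr ['turn', np.float64(0.0024)] open 0.011977526155101545 t 8.3333 F [-0.6 -0.6 -0.1]
```

View pics/w9b.png

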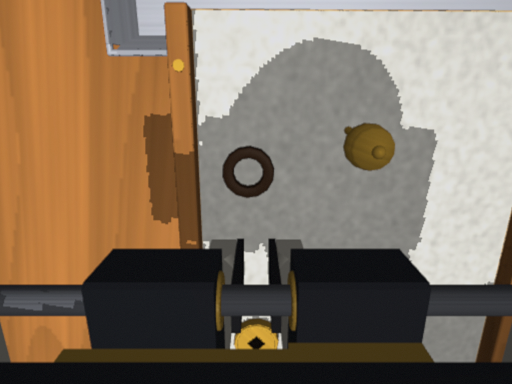

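{"name": "carry_out", "arguments": {
  "targets": [
    [-0.73,-0.25,0,2,0],
    [-0.73,-0.25,0,4,0],
    [-0.73,-0.25,0,4.85,0],
    [-0.73,-0.25,0,4.85,0],
    [-0.73,-0.25,-1,4.85,0],
    [-0.73,-0.25,-2.2,4.85,0],
    [-0.73,-0.25,-3.6,4.85,0],
    [-0.73,-0.25,-5,4.85,0]
  ]
}}

```text
clock: 9.05
position: [0.6495, 0.0187, 0.1134]
eef_rot: [-0.232, 3.131, 0.0]
force: [0.1, 0.0, 0.6]
opening: 0.0118
```

Run:
```python
from m2 import *
st(); s=snap('wrist','w10')
cv2.imwrite('pics/w10b.png',s['image'][:,:,::-1])
```

```text
tcp [ 69.3 -79.4] tipz 47.8 yawerr ['turn', np.float64(0.0029)] open 0.011826622536376693 t 9.05 F [0.1 0.  0.6]
```

View pics/w10b.png

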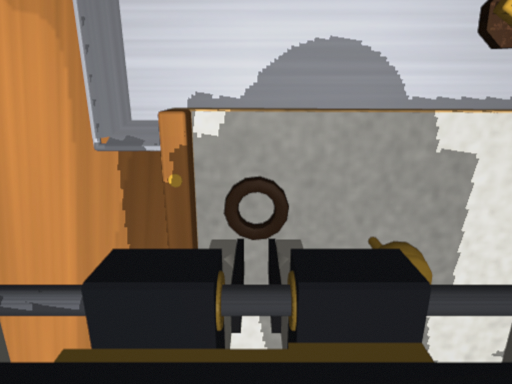

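{"name": "carry_out", "arguments": {
  "targets": [
    [-0.73,0.15,-0.6,0.2,0],
    [-0.73,0.15,-1.8,0.2,0],
    [-0.73,0.15,-3.4,0.2,0],
    [-0.73,0.15,-5.2,0.2,0],
    [-0.73,0.15,-7.2,0.2,0],
    [-0.73,0.15,-9.2,0.2,0],
    [-0.73,0.15,-9.4,0.2,0],
    [-0.73,0.15,-9.4,-1,0],
    [-0.73,0.15,-9.4,-4,0],
    [-0.73,0.15,-9.4,-5,0],
    [-0.73,0.15,-9.4,-5,0]
  ]
}}

```text
clock: 10.02
position: [0.6633, -0.0725, 0.1668]
eef_rot: [-0.234, 3.126, -0.0]
force: [0.6, -0.0, -0.5]
opening: 0.0115
```

Run:
```python
from m2 import *
st(); s=snap('wrist','w11'); a=snap('scene','s11')['image'][150:300,175:375]; b=snap('side','d11')['image'][140:250,150:340]
z=lambda i:cv2.resize(i,(400,300),interpolation=cv2.INTER_CUBIC)[:,:,::-1]
cv2.imwrite('pics/c11.png',np.vstack([np.hstack([z(a),z(b)]),np.hstack([z(s['image']),z(a)])]))
```

```text
tcp [  69.7 -171.7] tipz 101.2 yawerr ['turn', np.float64(0.004)] open 0.011517406569806455 t 10.0167 F [ 0.6 -0.  -0.5]
```

View pics/c11.png

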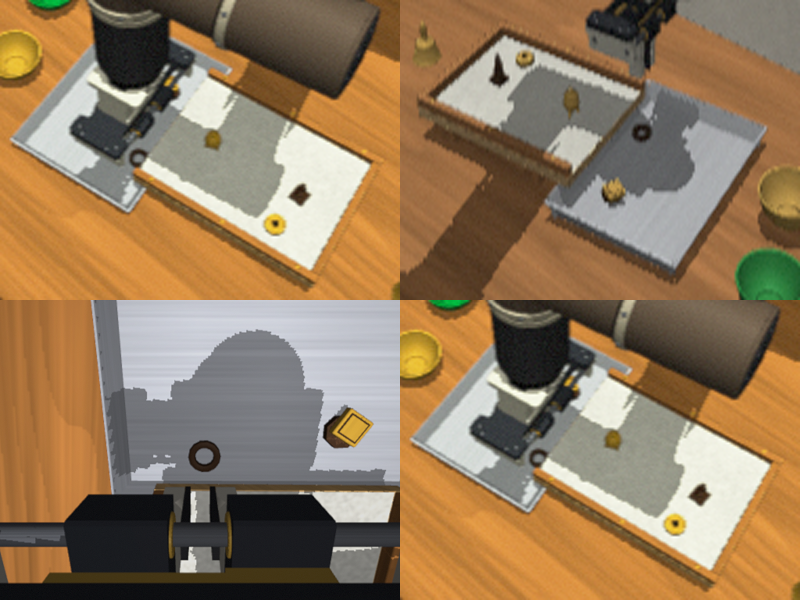

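{"name": "carry_out", "arguments": {
  "targets": [
    [-0.73,0.2,2,0,0],
    [-0.73,0.3,6,0,0],
    [-0.73,0.3,10,0,0],
    [-0.73,0.3,14,0,0],
    [-0.73,0.3,18,0,0],
    [-0.73,0.3,22,0,0],
    [-0.73,0.3,25,0,0],
    [-0.73,0.3,26.6,0.3,0],
    [-0.73,0.3,26.6,0.5,0],
    [-0.73,0.3,26.6,0.5,0],
    [-0.73,0.3,26.6,0.5,0]
  ]
}}

```text
clock: 11.08
position: [0.6186, 0.189, 0.1563]
eef_rot: [0.232, -3.131, 0.001]
force: [-1.0, 0.4, 0.7]
opening: 0.0119
```

Run:
```python
from m2 import *
st(); s=snap('wrist','w12')
cv2.imwrite('pics/w12b.png',s['image'][:,:,::-1])
```

```text
tcp [63.4 93.6] tipz 90.7 yawerr ['turn', np.float64(0.0028)] open 0.011883974843573463 t 11.0833 F [-1.   0.4  0.7]
```

View pics/w12b.png

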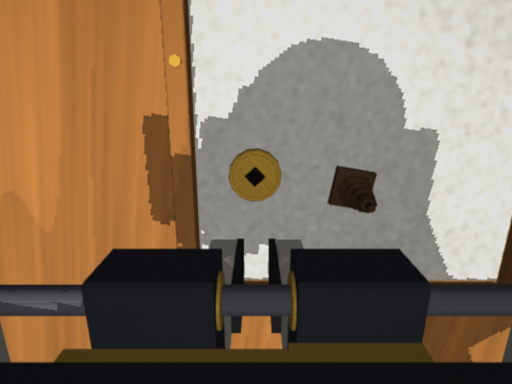

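{"name": "carry_out", "arguments": {
  "targets": [
    [-0.73,-0.15,0,2,0],
    [-0.73,-0.15,0,4,0],
    [-0.73,-0.15,0,4.65,0],
    [-0.73,-0.15,0,4.65,0],
    [-0.73,-0.15,-1,4.65,0],
    [-0.73,-0.15,-2.2,4.65,0],
    [-0.73,-0.15,-3.6,4.65,0],
    [-0.73,-0.15,-5,4.65,0],
    [-0.73,-0.2,-6.5,4.7,0],
    [-0.73,-0.2,-8,4.7,0],
    [-0.73,-0.2,-9.5,4.75,0],
    [-0.73,-0.2,-11,4.75,0]
  ]
}}

```text
clock: 12.13
position: [0.6375, 0.0794, 0.1098]
eef_rot: [-0.232, 3.133, 0.0]
force: [-0.3, 0.5, 0.4]
opening: 0.0121
```

Run:
```python
from m2 import *
st(); s=snap('wrist','w13')
cv2.imwrite('pics/w13b.png',s['image'][:,:,::-1])
```

```text
tcp [ 66.2 -17.6] tipz 44.2 yawerr ['turn', np.float64(0.0024)] open 0.012068003228941568 t 12.1333 F [-0.3  0.5  0.4]
```

View pics/w13b.png

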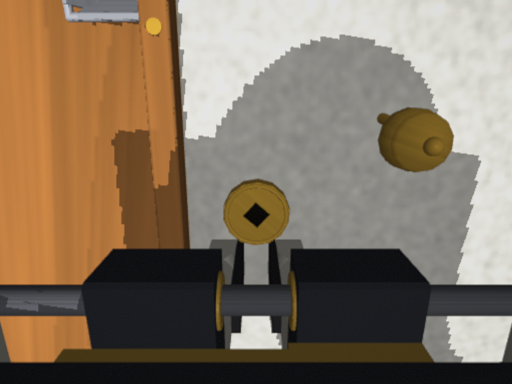

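{"name": "carry_out", "arguments": {
  "targets": [
    [-0.73,0,-1.3,0,0],
    [-0.73,0,-2.7,0,0],
    [-0.73,0,-4.3,0,0],
    [-0.73,0,-6,0,0],
    [-0.73,0,-7.8,0,0],
    [-0.73,0,-9.8,0,0],
    [-0.73,0,-11.9,0,0],
    [-0.73,0,-14,0,0],
    [-0.73,0,-15.4,0,0],
    [-0.73,0,-15.4,-1,0],
    [-0.73,0,-15.4,-4,0],
    [-0.73,0,-15.4,-7,0]
  ]
}}

```text
clock: 13.18
position: [0.659, -0.0719, 0.1792]
eef_rot: [0.231, -3.129, 0.0]
force: [0.8, 0.9, 0.4]
opening: 0.0116
```

Run:
```python
from m2 import *
st(); s=snap('wrist','w14'); a=snap('scene','s14')['image'][150:300,175:375]; b=snap('side','d14')['image'][140:250,150:340]
z=lambda i:cv2.resize(i,(400,300),interpolation=cv2.INTER_CUBIC)[:,:,::-1]
cv2.imwrite('pics/c14.png',np.vstack([np.hstack([z(a),z(b)]),np.hstack([z(s['image']),z(a)])]))
```

```text
tcp [  65.6 -170.4] tipz 113.6 yawerr ['turn', np.float64(0.0021)] open 0.011647811859940467 t 13.1833 F [0.8 0.9 0.4]
```

View pics/c14.png

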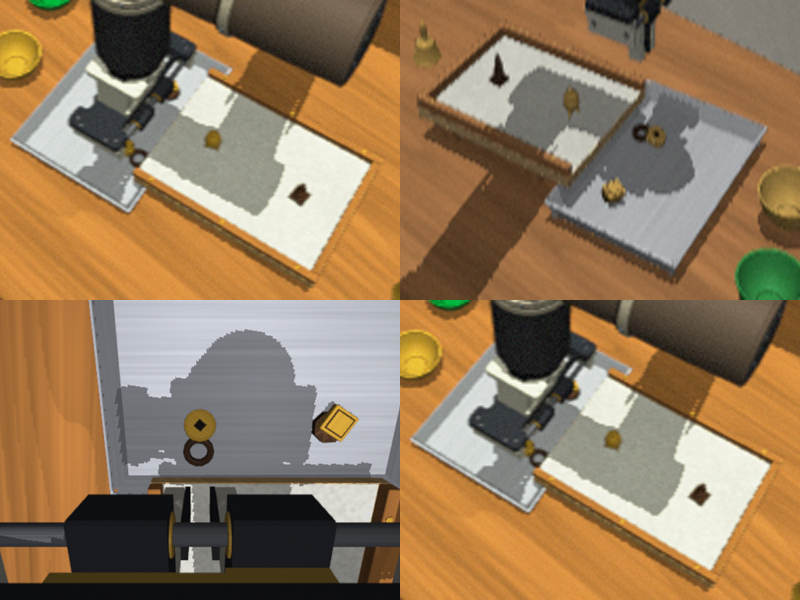

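{"name": "carry_out", "arguments": {
  "targets": [
    [-0.73,2,2,-4,0],
    [-0.73,4,4,-8,0],
    [-0.73,6,7,-12,0],
    [-0.73,6,9,-15,0],
    [-0.73,6,9,-17,0],
    [-0.73,6,9,-17,0],
    [-0.73,6,9,-17,0],
    [-0.73,6,9,-17,0],
    [-0.73,6,9,-17,0],
    [-0.73,6,9,-17,0]
  ]
}}

```text
clock: 14.17
position: [0.587, 0.0087, 0.348]
eef_rot: [0.231, -3.13, 0.001]
force: [0.3, 0.1, -0.4]
opening: 0.0122
```

Run:
```python
from m2 import *
st(); s=snap('wrist','w15'); a=snap('scene','s15')['image'][150:330,135:375+20]; b=snap('side','d15')['image'][130:250,140:340]
z=lambda i:cv2.resize(i,(400,300),interpolation=cv2.INTER_CUBIC)[:,:,::-1]
cv2.imwrite('pics/w15b.png',cv2.resize(s['image'],(800,600),interpolation=cv2.INTER_CUBIC)[:,:,::-1])
cv2.imwrite('pics/c15.png',np.hstack([z(a),z(b)]))
```

```text
tcp [  6.  -80.3] tipz 282.4 yawerr ['turn', np.float64(0.0024)] open 0.012208532770434476 t 14.1667 F [ 0.3  0.1 -0.4]
```

View pics/w15b.png

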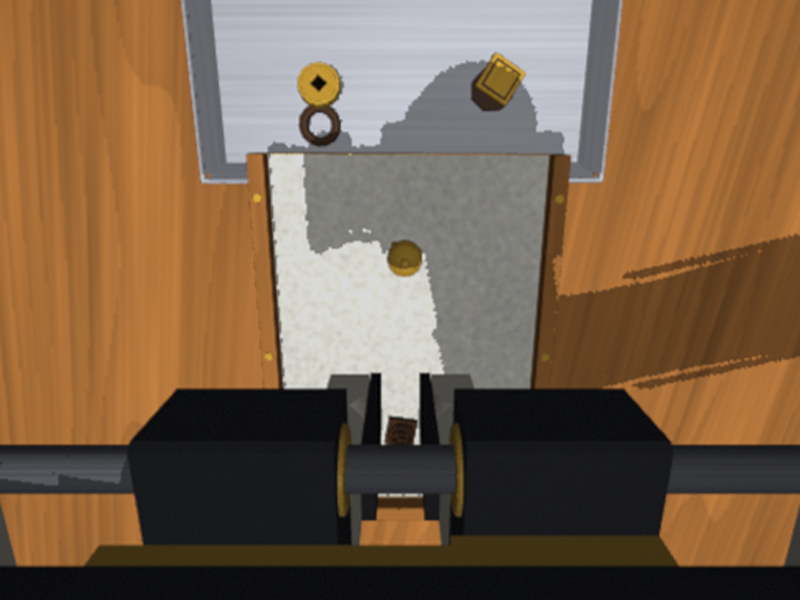

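View pics/c15.png

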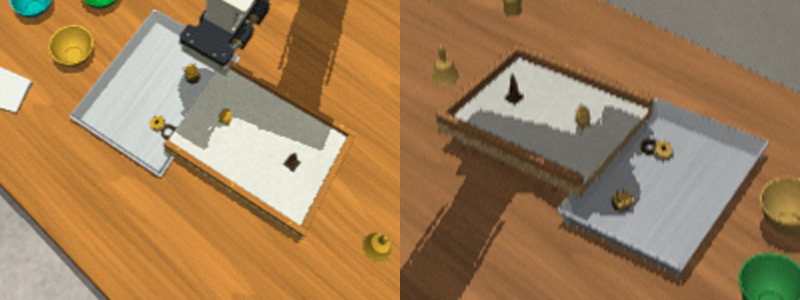

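All four castings are in the pan: coin (318,84), ring (320,124), and the plaque lying on the octagon (498,82). The pagoda and censer are standing, the bowl and bell are where they were, and the arm is clear.

```bash
python3 -c "
from plant import job_done
print(job_done())"
```

```text
the job is handed in; nothing more can be done
None
```

All four castings are in the weighing pan, and I handed the job in at about 14.2 s on the robot's clock. I pushed them with the fingertips one at a time, in the order octagon, plaque, ring, coin, with the gripper nearly shut. Nothing was picked up.

- **Castings:** the last wrist, scene and side pictures show all four in the pan. The octagon landed on its edge, and the plaque came to rest tilted on top of it. The coin and ring lie side by side.
- **Figures, bowl and bell:** the pagoda and censer are upright on the board, and the bowl and bell look unmoved. I judged this by eye and did not re-measure positions after the sweeps.
- **Arm:** the arm ended well clear, with the fingertips about 28 cm above the counter. Every wrist force I read was a few newtons at most.
- **Disagreement:** the scene and side cameras placed things up to about 9 mm apart, so I worked from the wrist camera. Two wrist views, from high and low above the board, agreed to within about 2 mm.

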